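Turn one leaf of the cocktail menu

TASK

The cocktail menu on the drinks trolley lies open, with its top leaf, the one with the pink tab, standing a little proud on the right-hand side as the robot sees it. With the fingertips alone, pushing and never pinching it, turn that one leaf over the spine and press it down flat on the left-hand side. Do it lightly, without flinging the leaf or leaning hard on the menu, let the green-tabbed leaf beneath stay where it lies, and leave everything standing around it undisturbed.

Things in the scene. Friction and masses are not known exactly. Their poses are not given: they have to be found in the camera images.
- menu: Menu stand, fixed: dark walnut board 250 x 280 x 12 mm on 8 mm feet (top 20 mm above the glass), brass spine rod across its middle, stiff leaves either side; on the left a fixed amber-tabbed leaf, its top 23.5 mm above the glass. Origin: centre of the underside. x along the spine away from the robot, y across it to the left as the robot sees it, z up; turned up to 0.5 rad either way.
- spine (a point): Middle of the spine rod, 26 mm above the glass: the hinge axis of the leaves, which runs along this frame's x. Rod and brass knuckles stand 6 mm proud of the axis.
- pink_tab (a point): Middle of the outer edge of the top leaf's pink thumb tab, mid-thickness, 168 mm from the hinge axis. Turns with the leaf: x along the spine, y from tab to spine, z out of the face uppermost at the start. The tab is 50 mm wide, 18 mm long (150 to 168 mm from the axis), 3 mm thick. Under it at the start is only the trolley's glass: the board ends 140 mm from the axis.
- top_leaf (a joint): Angle of the pink-tabbed leaf, rad: 0 flat on the right, 1.57 upright, 3.14 flat on the left (its stops); starts at 0.10 to 0.32. Rigid cream leaf, 3 mm thick, about 0.16 kg, 210 mm along the spine, from 12 to 150 mm off the axis, plus the tab in the middle of its edge. Its stiff hinge holds it at any angle where it is left; about 2 N at the tab, square to the leaf, moves it.
- under_leaf (a joint): Angle of the next leaf, same size and hinge, lying flat on the right just under the first (0 rad, its middle plane 22 mm above the glass); its green tab is 70 mm farther along the spine (away from the robot) than the pink one. It must stay down.
- coupe: Pink glass coupe on a stem, 94 mm across the rim, 132 mm tall, standing loose beyond the menu. Origin: centre of the underside. It changes places with jigger, stirrer cup and sugar pot. To be left alone.
- jigger: Steel double-cone jigger, 44 mm wide, 82 mm tall, loose. Origin: centre of the underside. To be left alone.
- stirrer_cup: Clear acrylic cup of stirrers, 72 mm wide, 105 mm tall (155 mm with the stirrers), loose. Origin: centre of the underside. To be left alone.
- sugar_pot: White ceramic sugar pot with blue twist cap, 82 mm wide, 94 mm tall, loose. Origin: centre of the underside. To be left alone.
- coasters: Stack of round coasters, 94 mm wide, 24 mm high, loose, to the left of the menu. Origin: centre of the underside. To be left alone.
- bitters: Small amber dasher bottle, 42 mm wide, 116 mm tall, loose, right and beyond the menu. Origin: centre of the underside. To be left alone.
- bottle_clip: Fixed spring-loaded gold clip holding a green bottle 74 mm wide and 220 mm tall, left and beyond the menu. Origin: the bottle's axis, on the glass; the clip's post stands 62 mm behind it.

How it is judged (in metres and radians):
On the way:
1. the pink-tabbed leaf is brought past upright (value of joint top_leaf between 1.6 and 2.8 rad), for 0.1 s.
At the end, for the whole second after the job is handed in: The pink-tabbed leaf lies flat on the left (within 0.07 rad, 4 degrees, of its stop) and at rest; the green-tabbed leaf still lies on the right (under 0.06 rad) (value of joint top_leaf above 3.07 rad and velocity of joint top_leaf between -0.05 and 0.05 rad/s and value of joint under_leaf below 0.06 rad); the robot touches nothing.
It fails at once if the leaf is taken between the finger pads ((x of the grasp point in the frame of pink_tab between -0.024 and 0.024 m and y of the grasp point in the frame of pink_tab between 0.002 and 0.018 m and z of the grasp point in the frame of pink_tab between -0.003 and 0.003 m and contact force between the fingers and menu above 1 N) or (x of the grasp point in the frame of pink_tab between -0.105 and 0.105 m and y of the grasp point in the frame of pink_tab between 0.02 and 0.15 m and z of the grasp point in the frame of pink_tab between -0.003 and 0.003 m and contact force between the fingers and menu above 1 N)).
It fails at once if the fingers press or squeeze the menu with more than 40 N, or another part of the robot pushes it (contact force between the fingers and menu above 40 N or contact force between the arm and menu above 2 N).
It fails at once if the leaf is flung (faster than 4 rad/s) (velocity of joint top_leaf above 4 rad/s or velocity of joint top_leaf below -4 rad/s).
It fails at once if the green-tabbed leaf is lifted (value of joint under_leaf above 0.15 rad).
It fails at once if anything standing around the menu is moved, tipped or knocked (distance of any of coupe, jigger, stirrer_cup, sugar_pot, coasters, bitters from where it was at the start of the episode above 0.015 m or angle between any of coupe, jigger, stirrer_cup, sugar_pot, coasters, bitters's own z axis and vertical above 0.25 rad or contact force between anything else and bottle_clip above 3 N).
It also fails if it takes over 45 s, if anything falls off the work surface, if the arm or the gripper's body presses on something with over 40 N, if the wrist force passes 120 N, or if a joint passes its speed limit or range.

ROBOT

A 7-joint arm with a two-finger parallel gripper is mounted at the origin on the work surface. World frame = base frame: x ahead of the robot, y to its left, z up, the work surface at z = 0. Lengths are in mm, angles in rad, forces in N, time in s.
With the tool pointing down it reaches from about 425 to 875 mm from the base axis. Payload 8.4 kg.
Tool frame: the origin (TCP) lies midway between the tips of the shut fingers; the grasp point (between the pads) lies 19 mm behind it (env.hold_point_z is the distance from the TCP to the grasp point, in mm); y points along the fingers, x is the direction in which the jaws open and shut, and the axes are right-handed (so a half turn about y gives the same grasp; the last joint's range is limited). The gripper opens to 85 mm and grips with 20 to 120 N. Pads are 22 mm wide; open, the fingers measure 114 mm over their backs; the gripper's body (76 mm by 85 mm) begins 54 mm behind the grasp point. The pads swing forward as they close: fully open they stand 13 mm farther back than shut.
Start: joints at [-1.441, 0.333, 0.04, 1.465, -0.013, 1.343, -0.059], TCP at [147.429, 633.031, 231.308] pointing down, gripper open.
Joint ranges: [-2.58, 2.58], [-0.38, 2.09], [-1.3, 1.39], [0.25, 2.4], [-1.5, 4.64], [0.08, 2.09], [-2.65, 2.65]. Speed limits (rad/s): [2.22, 2.22, 2.79, 2.79, 3.14, 3.14, 3.14].

INTERFACE

Orientations are given as a unit quaternion [w, x, y, z].
In Python, from plant import telemetry, get_image, camera_params, ticket, recognise, trace, pinpoint, env gives the robot as it stands.
- The arm moves only by the tool apply_moves, never from a script. Its argument "rows" is a list of rows, each an object with "fingers": the finger opening in m, from 0 to 0.0854; "dp": the shift along the tool's x, y, z in m, a list of three; "turn": the turn about the tool's y in degrees. In form: [{"fingers": fingers, "dp": [dx, dy, dz], "turn": turn}, ...]. A call has 1 to 20 rows; each row is the pose to reach, as a shift and turn from the pose measured when the call began, along the tool's axes at that moment; what a row does not reach only later rows make up. A row lasts 1/8 s, in which the tool goes at most 62.5 mm and 10.7 degrees, less where a joint would pass 70% of its speed; a pose out of reach is approached as far as the arm can. A call with a gripper value outside its range is refused whole. The fingers move at their own pace and stop on an object; the grip force is fixed at half the most. Time passes only in rows, so rows that repeat a pose let the fingers close. It gives the time, the measured TCP pose, the force and the opening at its end, in the units of the state.
- telemetry.state(): the state, without advancing time (a new reading comes with each control period).
- get_image(name): name is "side" or "top"; returns the picture (400x640x3 uint8, blue, green, red); there is no depth.
- camera_params(name): a dict with "camera_matrix" (3x3 intrinsics, pixels), "T" (4x4, takes a point from camera to world coordinates). Camera axes: x right, y up, looking along -z (the intrinsics and any distortion apply to the point x, -y, -z); pixel columns grow to the right and rows downward; lengths in mm; the calibration is good to about 2 mm. A picture is of the moment at which its call begins. camera_params takes no time and is no camera call.
- ticket.hand_in(): hands the job in, once; it reports no verdict.
Trained networks look in the newest picture that a camera, given by its name, has taken for a name from the list of things; names that differ only in an ending like _2 or _b are one class to them, and where a whole thing is asked for, a point or a joint stands for the part that bears it (a point fixed in the world has none). Each returns a list of dicts, best first, with "score" (0 to 1); they miss things now and then, are a little off and sometimes report something else, mostly with a low value. They report only what shows in the picture. A call takes as long as a camera call.
- recognise(camera, thing): "position" ([column, row] in pixels, amid what is visible of it).
- trace(camera, thing): "region" (400x640 bool, what is visible of it) and "position" ([column, row] in pixels, amid what is visible of it).
- pinpoint(camera, thing): "position" ([column, row] in pixels: a listed point, or the origin of a listed thing).
The state is a dict: "time": time; "joint_pos": joint angles; "joint_velocities": joint speeds; "joint_torque": joint torques, N m; "tool_pos": TCP position; "eef_rot": TCP orientation; "ft_force": force on the tool from outside, world axes, zero at the start; "wrist_torque": the same for the moment, N m; "finger_gap": finger opening in mm.
Only numpy, scipy, OpenCV 4.12 (cv2) and the standard library are available. Lean on these libraries where they do the work, as an engineer would, in place of code of your own. Each camera call takes 0.05 s, during which the arm holds its last target.

## Working session

There is one attempt and no reset: what is moved stays moved. The work goes in short steps, Python scripts to look and compute and a tool call to move; the robot and the scene stay as the last step left them, time stands still between calls to the robot, and variables do not carry over. Pictures are saved under pics/ and viewed, and the job is handed in when it is done.

Besides the shell and the picture viewer there is one more tool, called after "Emit:" in YAML: its name, and indented under it one key for each argument. apply_moves: Moves the arm, as the interface text tells. Its arguments: {"type":"object","properties":{"rows":{"type":"array","items":{"type":"object","properties":{"fingers":{"type":"number"},"dp":{"type":"array","items":{"type":"number"}},"turn":{"type":"number"}}}}},"required":["rows"]}

```bash
ls; mkdir -p pics
python3 - <<'E'
from plant import *
import cv2
print(telemetry.state())
for n in ['side','top']:
    cv2.imwrite(f'pics/{n}0.png',get_image(n)); p=camera_params(n); print(n,p)
    for t in ['spine','pink_tab','menu']:
        print(t,[(r['score'],r['position']) for r in pinpoint(n,t)][:2])
print(env.hold_point_z)
E
```

```text
pics
{'time': 0.0, 'joint_pos': array([-1.44116857,  0.33393226,  0.03988683,  1.46624682, -0.01339939,
        1.34332439, -0.05847992]), 'joint_velocities': array([-8.25463128e-04,  8.58408244e-05,  5.75333966e-04,  5.37670066e-04,
       -2.30426783e-05, -4.50123801e-05,  2.07459162e-04]), 'joint_torque': array([ 1.25227816e-04, -6.58546042e+01,  1.36558067e+00, -4.05563092e+01,
        1.66553672e-02,  1.25145831e-02, -1.27798350e-05]), 'tool_pos': array([147.37621267, 632.60612849, 230.41962041]), 'eef_rot': array([-0.55342188,  0.55420799,  0.43921755, -0.44007462]), 'ft_force': array([ 0.11694353,  0.4075791 , -0.18304219]), 'wrist_torque': array([ 0.00317576, -0.04948529,  0.00621952]), 'finger_gap': 85.50608058931287}
side {'camera_matrix': array([[472.46330746,   0.        , 317.20970473],
       [  0.        , 472.46330746, 197.97392232],
       [  0.        ,   0.        ,   1.        ]]), 'T': array([[ 9.86989623e-01,  1.03617864e-01, -1.22942357e-01,
         4.77377856e+02],
       [-1.60299483e-01,  6.93467924e-01, -7.02428867e-01,
        -7.07287184e+02],
       [ 1
[... 220 characters left out ...]
78.8, 264.9])]
top {'camera_matrix': array([[474.47823601,   0.        , 312.38554126],
       [  0.        , 474.47823601, 206.02415807],
       [  0.        ,   0.        ,   1.        ]]), 'T': array([[ 2.20679944e-02,  9.91159019e-01, -1.30831199e-01,
         4.12454945e+02],
       [-9.99746438e-01,  2.24643070e-02,  1.55392416e-03,
         3.02266179e+01],
       [ 4.47921816e-03,  1.30763733e-01,  9.91403441e-01,
         1.29289976e+03],
       [ 0.00000000e+00,  0.00000000e+00,  0.00000000e+00,
         1.00000000e+00]])}
spine [(0.72, [368.1, 237.1]), (0.42, [424.5, 145.5])]
pink_tab [(0.63, [424.8, 258.0])]
menu [(0.96, [363.8, 238.1]), (0.71, [300.3, 138.9])]
18.700000000000003
```

View pics/side0.png

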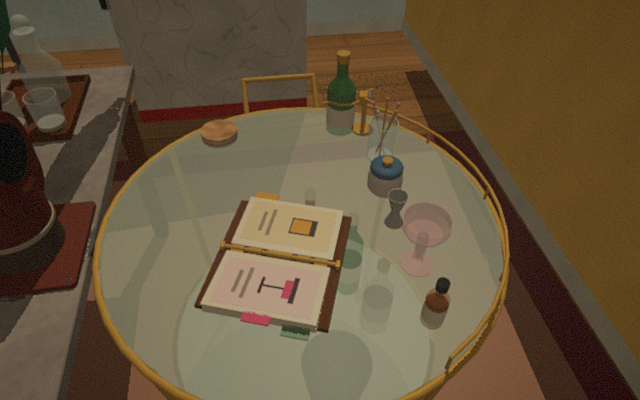

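View pics/top0.png

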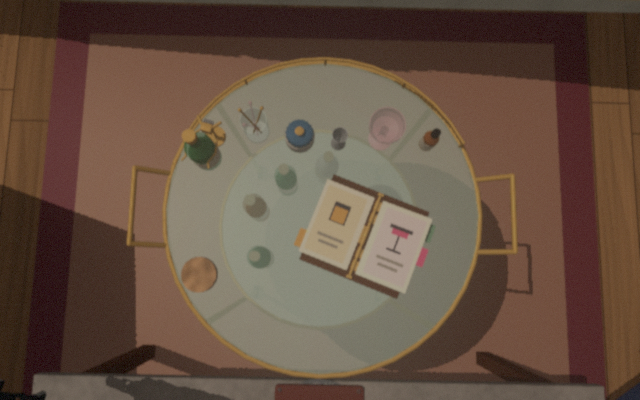

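The side view shows the menu with its spine from about (222,246) to (338,264), and the pink tab at (255,319). In the top view the spine runs (351,274)–(379,195), with the pink tab at (421,257). Next I'll fit the menu pose and leaf angle.

```bash
cat > h.py <<'E'
import numpy as np, cv2
from plant import *
def ray(n,px):
    p=camera_params(n);K=p['camera_matrix'];T=p['T']
    d=np.linalg.inv(K)@np.array([px[0],px[1],1.]); d=np.array([d[0],-d[1],-d[2]])
    return T[:3,3],T[:3,:3]@d
def onz(n,px,z):
    o,d=ray(n,px); return o+d*(z-o[2])/d[2]
def proj(n,P):
    p=camera_params(n);K=p['camera_matrix'];T=p['T']
    c=T[:3,:3].T@(np.asarray(P,float)-T[:3,3]); c=np.array([c[0],-c[1],-c[2]])
    u=K@c; return u[:2]/u[2]
E
python3 - <<'E'
from h import *
a=cv2.imread('pics/side0.png');b=cv2.imread('pics/top0.png')
cv2.imwrite('pics/sc.png',cv2.resize(a[190:345,190:360],None,fx=4.4,fy=3.8,interpolation=cv2.INTER_CUBIC)) 
cv2.imwrite('pics/tc.png',cv2.resize(b[170:305,290:440],None,fx=4.4,fy=4.4,interpolation=cv2.INTER_CUBIC))
for n,im in (('side',a),('top',b)):
    hsv=cv2.cvtColor(im,cv2.COLOR_BGR2HSV)
    m=cv2.inRange(hsv,(160,130,100),(180,255,255)); nl,l,s,c=cv2.connectedComponentsWithStats(m)
    print(n,[(list(s[i]),c[i].round(1)) for i in range(1,nl) if s[i][4]>15])
    for t in ['coupe','jigger','stirrer_cup','sugar_pot','coasters','bitters','bottle_clip','menu']:
        r=pinpoint(n,t)
        if r: print(t,r[0]['score'],onz(n,r[0]['position'],0).round(0))
for n,p in (('top',[368.1,237.1]),('side',[277.7,254.0])): print(onz(n,p,26))
print(onz('top',[351,274],26),onz('top',[379,195],26),onz('side',[222,246],26),onz('side',[338,264],26))
print(telemetry.state()['time'])
E
```

```text
side [([np.int32(281), np.int32(281), np.int32(13), np.int32(18), np.int32(141)], array([287.2, 289.2])), ([np.int32(241), np.int32(312), np.int32(29), np.int32(14), np.int32(249)], array([255.3, 318.6]))]
coupe 0.74 [ 775. -150.    0.]
jigger 0.69 [795. 178.   0.]
stirrer_cup 0.74 [ 779. -153.    0.]
sugar_pot 0.93 [767.  68.   0.]
coasters 0.65 [384. 336.   0.]
bitters 0.7 [ 771. -283.    0.]
bottle_clip 0.86 [721. 331.   0.]
menu 0.82 [ 504. -118.    0.]
top [([np.int32(419), np.int32(251), np.int32(7), np.int32(11), np.int32(20)], array([422. , 256.2]))]
coupe 0.95 [ 787. -149.    0.]
jigger 0.85 [765. -41.   0.]
stirrer_cup 0.68 [798. 188.   0.]
sugar_pot 0.76 [764.  66.   0.]
coasters 0.8 [391. 332.   0.]
bitters 0.88 [ 770. -290.    0.]
bottle_clip 0.62 [716. 323.   0.]
menu 0.96 [ 498. -114.    0.]
[ 499.29460251 -122.41615126   26.        ]
[ 503.85739786 -110.60977072   26.        ]
[400.69816873 -77.84119321  26.        ] [ 613.77428286 -151.12636762   26.        ] [394.81882175 -73.20890449  26.        ] [ 618.00646455 -153.20701767   26.        ]
1.2
```

View pics/sc.png

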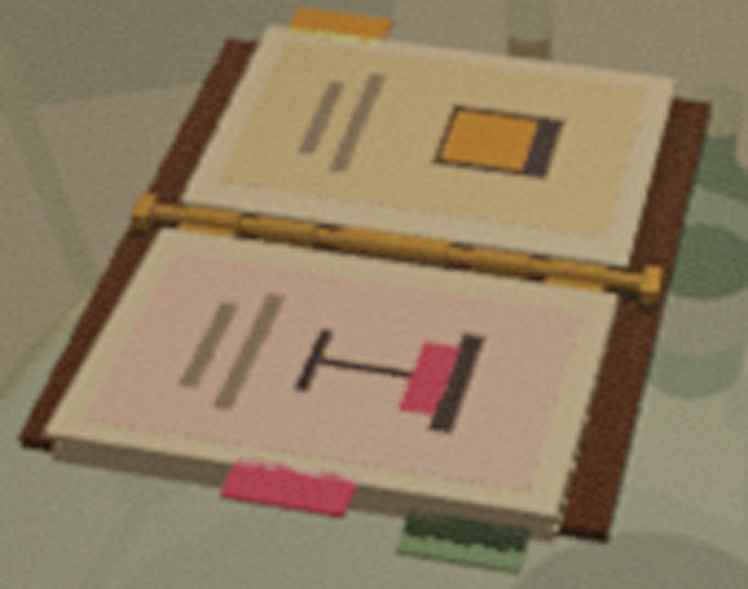

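View pics/tc.png

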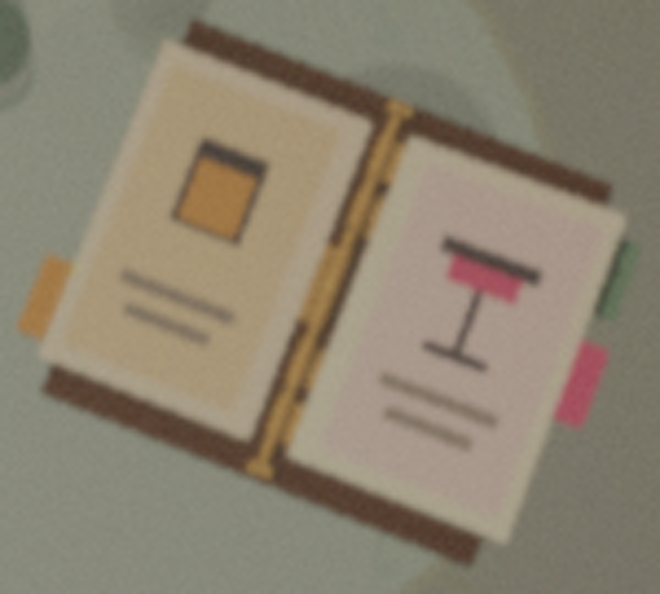

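```bash
cat > fit.py <<'E'
from h import *
from scipy.optimize import least_squares
S=lambda X,Y:(190+X/4.4,190+Y/3.8)
Tp=lambda X,Y:(290+X/4.4,170+Y/4.4)
B=[(-125,-140),(125,-140),(125,140),(-125,140)]
sb=[(22,440),(608,540),(712,100),(228,40)]; tb=[(472,562),(610,185),(192,22),(44,385)]
def pt(p,x,y,z):
    c,s=np.cos(p[2]),np.sin(p[2]); return np.array([p[0]+c*x-s*y,p[1]+s*x+c*y,z])
def leaf(p,x,r,t): # t offset normal
    th=p[3]; return pt(p,x,-r*np.cos(th)+t*np.sin(th),26+r*np.sin(th)+t*np.cos(th))
def res(p):
    o=[]
    for (bx,by),s,t in zip(B,sb,tb):
        P=pt(p,bx,by,20); o+=[proj('side',P)-S(*s),proj('top',P)-Tp(*t)]
    for x,s,t in ((-105,(45,432),(505,543)),(105,(557,522),(625,215))):
        P=leaf(p,x,150,1.5); o+=[proj('side',P)-S(*s),proj('top',P)-Tp(*t)]
    for x,s,t in ((-25,(220,500),(580,428)),(25,(347,516),(608,347))):
        P=leaf(p,p[4]+x,168,0); o+=[proj('side',P)-S(*s),proj('top',P)-Tp(*t)]
    return np.concatenate(o)
if __name__=='__main__':
    r=least_squares(res,[502,-115,-.33,.2,0],loss='soft_l1'); p=r.x
    print(p.round(3)); print(res(p).reshape(-1,2).round(1).tolist())
    for th in (p[3],):
        print('tab',leaf(p,p[4],168,0)); print('spine',pt(p,0,0,26))
    print('u (away from spine, right)',pt(p,0,-1,0)-pt(p,0,0,0))
    q=telemetry.state()['eef_rot']; from scipy.spatial.transform import Rotation as R
    print(R.from_quat([q[1],q[2],q[3],q[0]]).as_matrix().round(3))
E
python3 fit.py
```

```text
[ 5.07033e+02 -1.14679e+02 -3.63000e-01  1.04000e-01 -2.59000e-01]
[[-1.4, -0.6], [-0.0, 0.3], [0.1, -1.3], [1.3, -1.1], [0.2, 0.6], [0.1, -2.3], [-0.3, -0.8], [-0.9, 0.5], [-0.1, 0.7], [0.1, -0.8], [-0.4, -1.0], [0.6, -0.8], [-0.0, -0.2], [0.2, -0.7], [-0.8, 1.0], [0.5, -0.1]]
tab [ 447.53337333 -270.81469709   43.47811374]
spine [ 507.03331123 -114.6790505    26.        ]
u (away from spine, right) [-0.35464799 -0.93499989  0.        ]
[[ 0.227 -0.    -0.974]
 [ 0.974 -0.     0.227]
 [-0.    -1.    -0.   ]]
```

```bash
cat > d.py <<'E'
from h import *
from scipy.spatial.transform import Rotation as R
s=telemetry.state(); q=s['eef_rot']; M=R.from_quat([q[1],q[2],q[3],q[0]]).as_matrix()
C=np.array([507.0,-114.7]); yaw=-0.363; U=np.array([np.sin(yaw),-np.cos(yaw)]); SV=np.array([np.cos(yaw),np.sin(yaw)])
def dz(d,z,x=0):
    P=C+U*d+SV*x; return np.array([P[0],P[1],z])
def todp(P): return (M.T@(np.asarray(P)-s['tool_pos'])/1000).round(4)
def here():
    v=s['tool_pos'][:2]-C; return dict(t=round(s['time'],3),d=(v@U).round(1),x=(v@SV).round(1),z=s['tool_pos'][2].round(1),F=s['ft_force'].round(2),
      Fd=(s['ft_force'][:2]@U).round(2),gap=s['finger_gap'].round(1),yawx=np.degrees(np.arctan2(M[1,0],M[0,0])).round(2),tilt=M[2].round(3))
E
python3 -c "
from d import *
for P in ((450,400,300),(560,0,300),dz(225,300),dz(225,150)): print(P,todp(P))
"
```

```text
(450, 400, 300) [-0.1583 -0.0687 -0.3475]
(560, 0, 300) [-0.523  -0.0687 -0.5454]
[ 427.10692478 -325.03805298  300.        ] [-0.8697 -0.0686 -0.4897]
[ 427.10692478 -325.03805298  150.        ] [-0.8697  0.0814 -0.4897]
```

Emit:
apply_moves:
  rows:
    - {"fingers": 0, "dp": [-0.158, -0.069, -0.348], "turn": 10}
    - {"fingers": 0, "dp": [-0.158, -0.069, -0.348], "turn": 20}
    - {"fingers": 0, "dp": [-0.158, -0.069, -0.348], "turn": 30}
    - {"fingers": 0, "dp": [-0.158, -0.069, -0.348], "turn": 40}
    - {"fingers": 0, "dp": [-0.158, -0.069, -0.348], "turn": 50}
    - {"fingers": 0, "dp": [-0.158, -0.069, -0.348], "turn": 60}
    - {"fingers": 0, "dp": [-0.523, -0.069, -0.545], "turn": 70}
    - {"fingers": 0, "dp": [-0.523, -0.069, -0.545], "turn": 80}
    - {"fingers": 0, "dp": [-0.523, -0.069, -0.545], "turn": 90}
    - {"fingers": 0, "dp": [-0.523, -0.069, -0.545], "turn": 97.7}
    - {"fingers": 0, "dp": [-0.523, -0.069, -0.545], "turn": 97.7}
    - {"fingers": 0, "dp": [-0.523, -0.069, -0.545], "turn": 97.7}
    - {"fingers": 0, "dp": [-0.523, -0.069, -0.545], "turn": 97.7}
    - {"fingers": 0, "dp": [-0.87, -0.069, -0.49], "turn": 97.7}
    - {"fingers": 0, "dp": [-0.87, -0.069, -0.49], "turn": 97.7}
    - {"fingers": 0, "dp": [-0.87, -0.069, -0.49], "turn": 97.7}
    - {"fingers": 0, "dp": [-0.87, -0.069, -0.49], "turn": 97.7}
    - {"fingers": 0, "dp": [-0.87, -0.069, -0.49], "turn": 97.7}
    - {"fingers": 0, "dp": [-0.87, -0.069, -0.49], "turn": 97.7}
    - {"fingers": 0, "dp": [-0.87, -0.069, -0.49], "turn": 97.7}

```text
time: 3.7
tool_pos: [425.1, -328.7, 300.7]
eef_rot: [-0.695, 0.695, -0.13, 0.13]
ft_force: [0.6, 0.8, -0.5]
finger_gap: -0.2
```

```bash
python3 -c "
from d import *
print(here(), s['joint_pos'].round(2))
for P in (dz(225,300),dz(225,120),dz(225,34),dz(195,34)): print(P,todp(P))
"
```

```text
Traceback (most recent call last):
  File "d.py", line 10, in here
    Fd=(s['ft_force'][:2]@U).round(2),gap=s['finger_gap'].round(1),yawx=np.degrees(np.arctan2(M[1,0],M[0,0])).round(2),tilt=M[2].round(3))
                                          ^^^^^^^^^^^^^^^^^^^^^
AttributeError: 'float' object has no attribute 'round'
```

```bash
sed -i "s/s\['finger_gap'\].round(1)/round(s['finger_gap'],1)/" d.py; python3 -c "
from d import *
print(here(), s['joint_pos'].round(2))
for P in (dz(225,300),dz(225,120),dz(225,34),dz(195,34)): print(P,todp(P))
"
```

```text
{'t': 3.7, 'd': np.float64(229.1), 'x': np.float64(-0.5), 'z': np.float64(300.7), 'F': array([ 0.59,  0.83, -0.51]), 'Fd': np.float64(-0.99), 'gap': -0.2, 'yawx': np.float64(-21.17), 'tilt': array([ 0.001, -1.   , -0.001])} [-0.38  0.08  1.03  1.67 -0.07  1.43  0.29]
[ 427.10692478 -325.03805298  300.        ] [0.0005 0.0007 0.0041]
[ 427.10692478 -325.03805298  120.        ] [0.0004 0.1807 0.0043]
[ 427.10692478 -325.03805298   34.        ] [0.0004 0.2667 0.0043]
[ 437.75933481 -296.99297925   34.        ] [2.000e-04 2.667e-01 3.430e-02]
```

Emit:
apply_moves:
  rows:
    - {"fingers": 0, "dp": [0, 0.06, 0.004], "turn": 0}
    - {"fingers": 0, "dp": [0, 0.12, 0.004], "turn": 0}
    - {"fingers": 0, "dp": [0, 0.18, 0.004], "turn": 0}
    - {"fingers": 0, "dp": [0, 0.23, 0.004], "turn": 0}
    - {"fingers": 0, "dp": [0, 0.26, 0.004], "turn": 0}
    - {"fingers": 0, "dp": [0, 0.27, 0.014], "turn": 0}
    - {"fingers": 0, "dp": [0, 0.27, 0.024], "turn": 0}
    - {"fingers": 0, "dp": [0, 0.27, 0.029], "turn": 0}
    - {"fingers": 0, "dp": [0, 0.27, 0.029], "turn": 0}

```text
time: 4.82
tool_pos: [436.9, -301.4, 31.8]
eef_rot: [-0.695, 0.695, -0.128, 0.13]
ft_force: [0.3, 1.0, 0.3]
finger_gap: -0.1
```

```bash
python3 -c "
from d import *
print(here())
b=get_image('side');t=get_image('top')
cv2.imwrite('pics/s1.png',cv2.resize(b[180:390,160:400],None,fx=3,fy=2.8,interpolation=cv2.INTER_CUBIC)) 
cv2.imwrite('pics/t1.png',cv2.resize(t[170:320,290:480],None,fx=4,fy=4,interpolation=cv2.INTER_CUBIC)) 
"
```

```text
{'t': 4.825, 'd': np.float64(199.4), 'x': np.float64(0.8), 'z': np.float64(31.8), 'F': array([0.3 , 1.04, 0.33]), 'Fd': np.float64(-1.08), 'gap': -0.1, 'yawx': np.float64(-21.08), 'tilt': array([ 0.003, -1.   , -0.   ])}
```

View pics/s1.png

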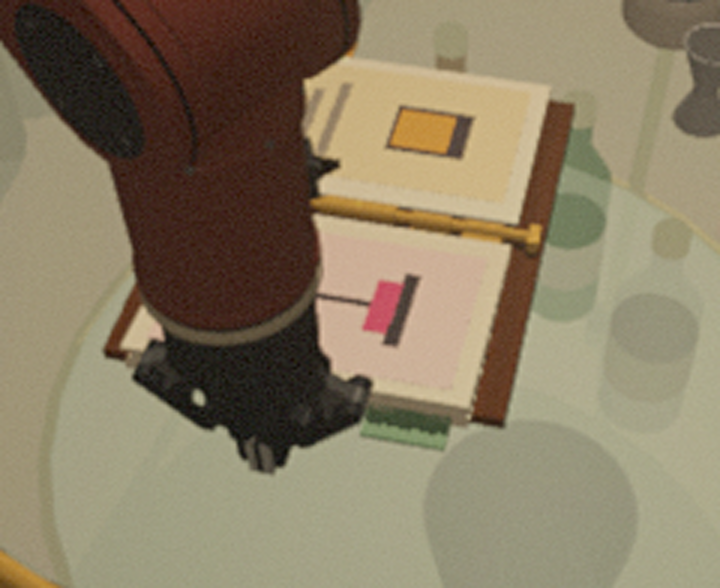

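View pics/t1.png

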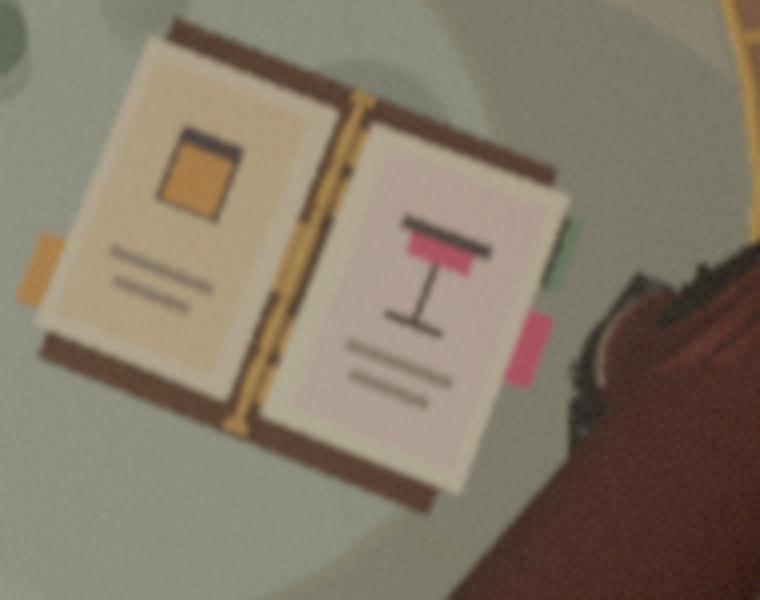

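Emit:
apply_moves:
  rows:
    - {"fingers": 0, "dp": [0, 0.003, 0.006], "turn": 0}
    - {"fingers": 0, "dp": [0, 0.003, 0.012], "turn": 0}
    - {"fingers": 0, "dp": [0, 0.003, 0.016], "turn": 0}
    - {"fingers": 0, "dp": [0, 0.003, 0.019], "turn": 0}
    - {"fingers": 0, "dp": [0, 0.003, 0.021], "turn": 0}

```text
time: 5.55
tool_pos: [443.9, -282.3, 28.4]
eef_rot: [-0.695, 0.695, -0.129, 0.13]
ft_force: [-0.8, -0.2, -0.2]
finger_gap: 0.0
```

```bash
python3 -c "
from d import *
print(here())"
```

```text
{'t': 5.55, 'd': np.float64(179.1), 'x': np.float64(0.5), 'z': np.float64(28.4), 'F': array([-0.77, -0.24, -0.22]), 'Fd': np.float64(0.5), 'gap': 0.0, 'yawx': np.float64(-21.14), 'tilt': array([ 0.002, -1.   , -0.001])}
```

Close, no contact yet. I'll creep on in.

Emit:
apply_moves:
  rows:
    - {"fingers": 0, "dp": [0, 0, 0.001], "turn": 0}
    - {"fingers": 0, "dp": [0, 0, 0.002], "turn": 0}
    - {"fingers": 0, "dp": [0, 0, 0.003], "turn": 0}

```text
time: 5.92
tool_pos: [444.3, -281.1, 28.6]
eef_rot: [-0.694, 0.696, -0.129, 0.131]
ft_force: [-2.7, -7.3, -1.3]
finger_gap: 0.0
```

```bash
python3 -c "
from d import *
print(here())"
```

```text
{'t': 5.925, 'd': np.float64(177.8), 'x': np.float64(0.5), 'z': np.float64(28.6), 'F': array([-2.73, -7.35, -1.31]), 'Fd': np.float64(7.84), 'gap': 0.0, 'yawx': np.float64(-21.21), 'tilt': array([ 0.003, -1.   , -0.003])}
```

Emit:
apply_moves:
  rows:
    - {"fingers": 0, "dp": [0, 0, 0.003], "turn": 0}
    - {"fingers": 0, "dp": [0, -0.0035, 0.0033], "turn": 0}
    - {"fingers": 0, "dp": [0, -0.0067, 0.0038], "turn": 0}
    - {"fingers": 0, "dp": [0, -0.01, 0.0043], "turn": 0}
    - {"fingers": 0, "dp": [0, -0.0133, 0.0049], "turn": 0}
    - {"fingers": 0, "dp": [0, -0.0166, 0.0055], "turn": 0}
    - {"fingers": 0, "dp": [0, -0.0199, 0.0062], "turn": 0}
    - {"fingers": 0, "dp": [0, -0.0231, 0.0069], "turn": 0}
    - {"fingers": 0, "dp": [0, -0.0264, 0.0077], "turn": 0}

```text
time: 7.05
tool_pos: [446.2, -276.3, 55.4]
eef_rot: [-0.693, 0.697, -0.13, 0.132]
ft_force: [-2.8, -9.1, 0.3]
finger_gap: 0.1
```

```bash
python3 -c "
from d import *
print(here())
b=get_image('side');t=get_image('top')
cv2.imwrite('pics/s2.png',cv2.resize(b[180:390,160:400],None,fx=3,fy=2.8,interpolation=cv2.INTER_CUBIC)) 
cv2.imwrite('pics/t2.png',cv2.resize(t[170:320,290:480],None,fx=4,fy=4,interpolation=cv2.INTER_CUBIC)) 
"
```

```text
{'t': 7.05, 'd': np.float64(172.7), 'x': np.float64(0.5), 'z': np.float64(55.4), 'F': array([-2.83, -9.12,  0.33]), 'Fd': np.float64(9.53), 'gap': 0.1, 'yawx': np.float64(-21.34), 'tilt': array([ 0.004, -1.   , -0.006])}
```

View pics/s2.png

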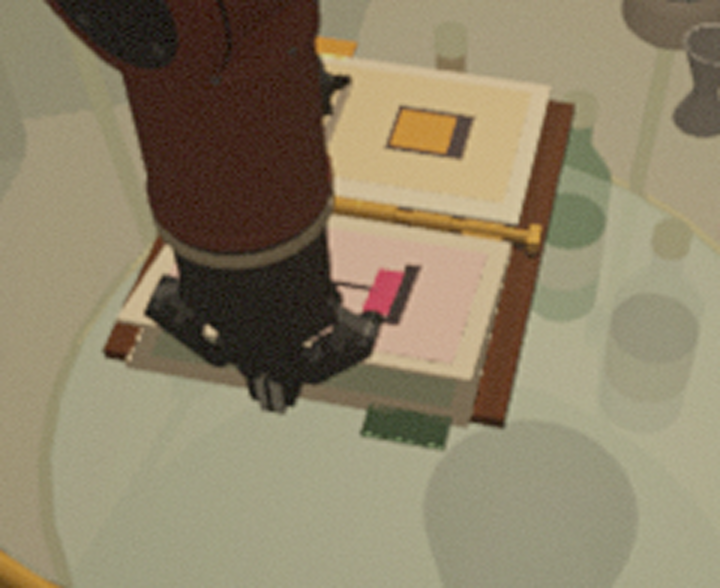

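View pics/t2.png

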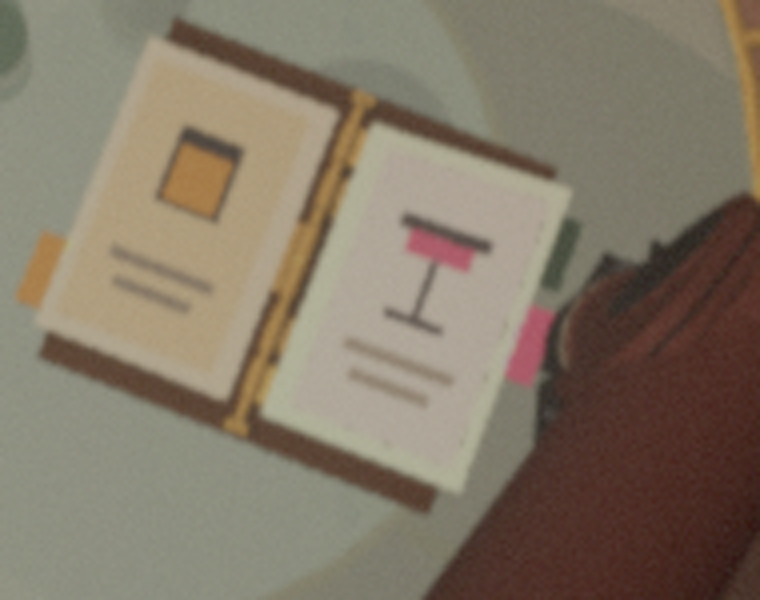

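```bash
cat > arc.py <<'E'
import numpy as np,json,sys
# edge-contact arc: relative rows; args th0, th1, n, press0, press1
th0,th1,n,p0,p1=map(float,sys.argv[1:6]); n=int(n)
for th,p in zip(np.linspace(th0,th1,n+1)[1:],np.linspace(p0,p1,n)):
    dd=168*(np.cos(th)-np.cos(th0))+1.5*(np.sin(th)-np.sin(th0)); z=168*(np.sin(th)-np.sin(th0))
    print(json.dumps({"fingers":0,"dp":[0,round(-z/1000,4),round((-dd+p)/1000,4)],"turn":0}),end=', ')
E
python3 arc.py .275 1.035 19 2.5 1.5
```

```text
{"fingers": 0, "dp": [0, -0.0064, 0.0044], "turn": 0}, {"fingers": 0, "dp": [0, -0.0128, 0.0065], "turn": 0}, {"fingers": 0, "dp": [0, -0.019, 0.0088], "turn": 0}, {"fingers": 0, "dp": [0, -0.0252, 0.0114], "turn": 0}, {"fingers": 0, "dp": [0, -0.0312, 0.0143], "turn": 0}, {"fingers": 0, "dp": [0, -0.0371, 0.0174], "turn": 0}, {"fingers": 0, "dp": [0, -0.0429, 0.0207], "turn": 0}, {"fingers": 0, "dp": [0, -0.0485, 0.0242], "turn": 0}, {"fingers": 0, "dp": [0, -0.054, 0.028], "turn": 0}, {"fingers": 0, "dp": [0, -0.0594, 0.032], "turn": 0}, {"fingers": 0, "dp": [0, -0.0645, 0.0362], "turn": 0}, {"fingers": 0, "dp": [0, -0.0695, 0.0406], "turn": 0}, {"fingers": 0, "dp": [0, -0.0743, 0.0452], "turn": 0}, {"fingers": 0, "dp": [0, -0.0789, 0.05], "turn": 0}, {"fingers": 0, "dp": [0, -0.0833, 0.055], "turn": 0}, {"fingers": 0, "dp": [0, -0.0875, 0.0601], "turn": 0}, {"fingers": 0, "dp": [0, -0.0915, 0.0654], "turn": 0}, {"fingers": 0, "dp": [0, -0.0953, 0.0709], "turn": 0}, {"fingers": 0, "dp": [0, -0.0988, 0.0765], "turn": 0},
```

Emit:
apply_moves:
  rows:
    - {"fingers": 0, "dp": [0, -0.0065, 0.0045], "turn": 0}
    - {"fingers": 0, "dp": [0, -0.013, 0.0065], "turn": 0}
    - {"fingers": 0, "dp": [0, -0.019, 0.009], "turn": 0}
    - {"fingers": 0, "dp": [0, -0.025, 0.0115], "turn": 0}
    - {"fingers": 0, "dp": [0, -0.031, 0.0145], "turn": 0}
    - {"fingers": 0, "dp": [0, -0.037, 0.0175], "turn": 0}
    - {"fingers": 0, "dp": [0, -0.043, 0.0205], "turn": 0}
    - {"fingers": 0, "dp": [0, -0.0485, 0.024], "turn": 0}
    - {"fingers": 0, "dp": [0, -0.054, 0.028], "turn": 0}
    - {"fingers": 0, "dp": [0, -0.0595, 0.032], "turn": 0}
    - {"fingers": 0, "dp": [0, -0.0645, 0.036], "turn": 0}
    - {"fingers": 0, "dp": [0, -0.0695, 0.0405], "turn": 0}

```text
time: 8.65
tool_pos: [460.0, -240.0, 125.4]
eef_rot: [-0.692, 0.698, -0.131, 0.132]
ft_force: [-3.9, -5.6, 4.9]
finger_gap: 0.1
```

```bash
python3 -c "
from d import *
print(here())
b=get_image('side');t=get_image('top')
cv2.imwrite('pics/s3.png',cv2.resize(b[150:390,160:400],None,fx=3,fy=2.5,interpolation=cv2.INTER_CUBIC)) 
cv2.imwrite('pics/t3.png',cv2.resize(t[170:320,290:480],None,fx=4,fy=4,interpolation=cv2.INTER_CUBIC)) 
"
```

```text
{'t': 8.65, 'd': np.float64(133.9), 'x': np.float64(0.6), 'z': np.float64(125.4), 'F': array([-3.87, -5.61,  4.89]), 'Fd': np.float64(6.62), 'gap': 0.1, 'yawx': np.float64(-21.45), 'tilt': array([ 0.004, -1.   , -0.007])}
```

View pics/s3.png

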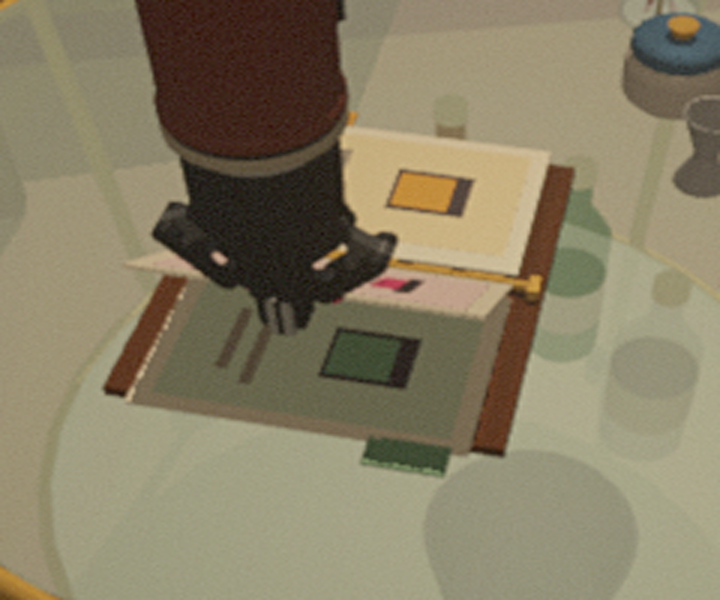

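View pics/t3.png

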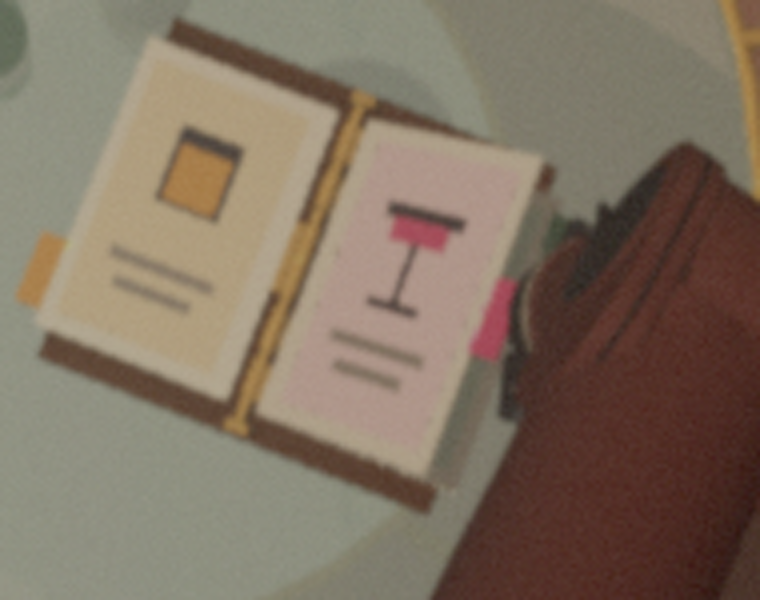

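```bash
python3 arc.py .76 1.52 19 2 1.5
```

```text
{"fingers": 0, "dp": [0, -0.0048, 0.0067], "turn": 0}, {"fingers": 0, "dp": [0, -0.0094, 0.0115], "turn": 0}, {"fingers": 0, "dp": [0, -0.0137, 0.0166], "turn": 0}, {"fingers": 0, "dp": [0, -0.0179, 0.0218], "turn": 0}, {"fingers": 0, "dp": [0, -0.0219, 0.0271], "turn": 0}, {"fingers": 0, "dp": [0, -0.0256, 0.0326], "turn": 0}, {"fingers": 0, "dp": [0, -0.0291, 0.0383], "turn": 0}, {"fingers": 0, "dp": [0, -0.0324, 0.0441], "turn": 0}, {"fingers": 0, "dp": [0, -0.0355, 0.05], "turn": 0}, {"fingers": 0, "dp": [0, -0.0383, 0.0561], "turn": 0}, {"fingers": 0, "dp": [0, -0.0408, 0.0623], "turn": 0}, {"fingers": 0, "dp": [0, -0.0432, 0.0685], "turn": 0}, {"fingers": 0, "dp": [0, -0.0452, 0.0749], "turn": 0}, {"fingers": 0, "dp": [0, -0.047, 0.0813], "turn": 0}, {"fingers": 0, "dp": [0, -0.0485, 0.0878], "turn": 0}, {"fingers": 0, "dp": [0, -0.0498, 0.0944], "turn": 0}, {"fingers": 0, "dp": [0, -0.0508, 0.101], "turn": 0}, {"fingers": 0, "dp": [0, -0.0516, 0.1076], "turn": 0}, {"fingers": 0, "dp": [0, -0.052, 0.1143], "turn": 0},
```

Emit:
apply_moves:
  rows:
    - {"fingers": 0, "dp": [0, -0.005, 0.0065], "turn": 0}
    - {"fingers": 0, "dp": [0, -0.0095, 0.0115], "turn": 0}
    - {"fingers": 0, "dp": [0, -0.0135, 0.0165], "turn": 0}
    - {"fingers": 0, "dp": [0, -0.018, 0.022], "turn": 0}
    - {"fingers": 0, "dp": [0, -0.022, 0.027], "turn": 0}
    - {"fingers": 0, "dp": [0, -0.0255, 0.0325], "turn": 0}
    - {"fingers": 0, "dp": [0, -0.029, 0.0385], "turn": 0}
    - {"fingers": 0, "dp": [0, -0.0325, 0.044], "turn": 0}
    - {"fingers": 0, "dp": [0, -0.0355, 0.05], "turn": 0}
    - {"fingers": 0, "dp": [0, -0.0385, 0.056], "turn": 0}
    - {"fingers": 0, "dp": [0, -0.041, 0.0625], "turn": 0}
    - {"fingers": 0, "dp": [0, -0.043, 0.0685], "turn": 0}
    - {"fingers": 0, "dp": [0, -0.045, 0.075], "turn": 0}
    - {"fingers": 0, "dp": [0, -0.047, 0.0815], "turn": 0}
    - {"fingers": 0, "dp": [0, -0.0485, 0.088], "turn": 0}
    - {"fingers": 0, "dp": [0, -0.05, 0.0945], "turn": 0}
    - {"fingers": 0, "dp": [0, -0.051, 0.101], "turn": 0}
    - {"fingers": 0, "dp": [0, -0.0515, 0.1075], "turn": 0}
    - {"fingers": 0, "dp": [0, -0.052, 0.1145], "turn": 0}

```text
time: 11.12
tool_pos: [502.3, -132.2, 177.0]
eef_rot: [-0.692, 0.697, -0.13, 0.132]
ft_force: [-0.9, -0.9, 0.3]
finger_gap: 0.2
```

```bash
python3 -c "
from d import *
print(here())
b=get_image('side');t=get_image('top')
cv2.imwrite('pics/s4.png',cv2.resize(b[100:340,160:400],None,fx=3,fy=2.5,interpolation=cv2.INTER_CUBIC)) 
cv2.imwrite('pics/t4.png',cv2.resize(t[170:320,290:480],None,fx=4,fy=4,interpolation=cv2.INTER_CUBIC)) 
"
```

```text
{'t': 11.125, 'd': np.float64(18.0), 'x': np.float64(1.8), 'z': np.float64(177.0), 'F': array([-0.94, -0.9 ,  0.27]), 'Fd': np.float64(1.17), 'gap': 0.2, 'yawx': np.float64(-21.41), 'tilt': array([ 0.004, -1.   , -0.007])}
```

View pics/s4.png

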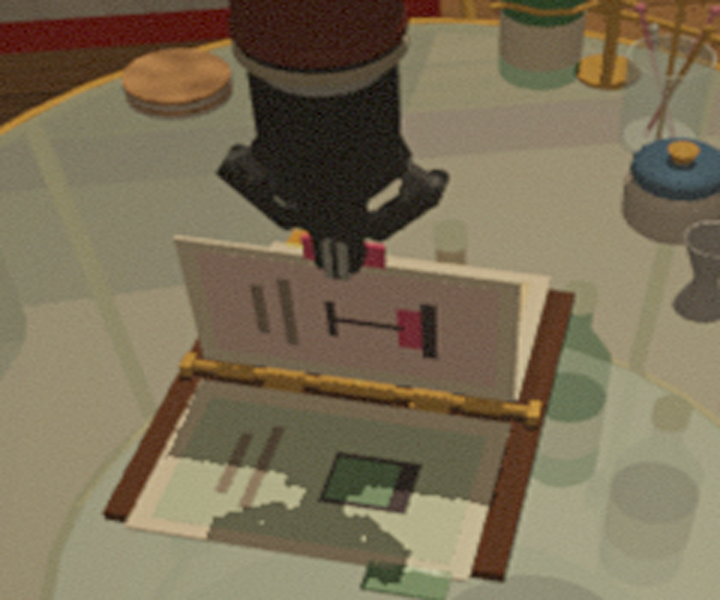

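View pics/t4.png

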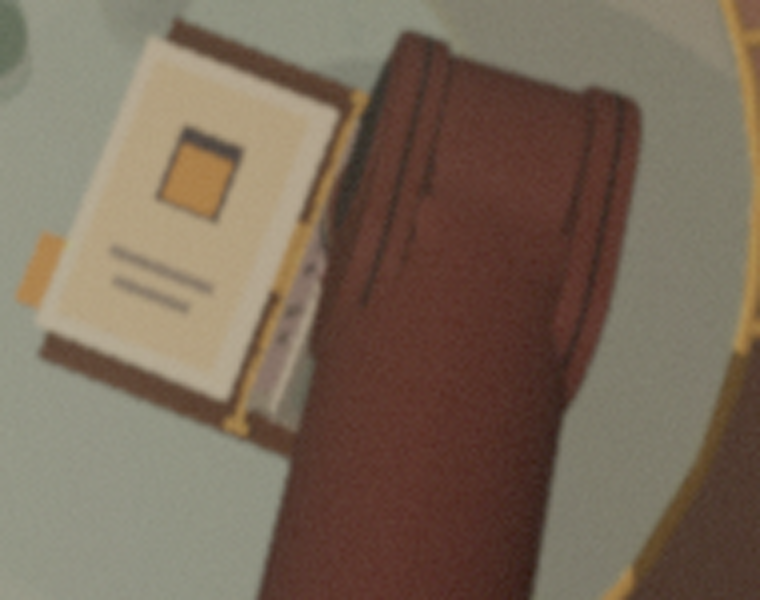

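```bash
cat > arc2.py <<'E'
from d import *
import json,sys
th0,th1,n,r0,r1=map(float,sys.argv[1:6]); n=int(n)
f=lambda th,r:(r*np.cos(th)+1.5*np.sin(th)+11, 26+r*np.sin(th)-1.5*np.cos(th))
print(here(), f(th0,r0))
for th,r in zip(np.linspace(th0,th1,n+1)[1:],np.linspace(r0,r1,n)):
    v=todp(dz(*f(th,r)))
    print('%.3f'%th,v.round(4).tolist())
E
python3 arc2.py 1.54 2.5 20 151 150
```

```text
{'t': 11.225, 'd': np.float64(17.3), 'x': np.float64(1.9), 'z': np.float64(176.9), 'F': array([-0.26,  1.26,  0.43]), 'Fd': np.float64(-1.08), 'gap': -0.1, 'yawx': np.float64(-21.34), 'tilt': array([ 0.004, -1.   , -0.006])} (np.float64(17.148799067360603), np.float64(176.88221323280365))
1.588 [-0.002, -0.0001, 0.0074]
1.636 [-0.002, 0.0001, 0.0146]
1.684 [-0.0021, 0.0007, 0.0218]
1.732 [-0.0022, 0.0016, 0.029]
1.780 [-0.0022, 0.0029, 0.0361]
1.828 [-0.0023, 0.0045, 0.0432]
1.876 [-0.0024, 0.0064, 0.0502]
1.924 [-0.0025, 0.0087, 0.057]
1.972 [-0.0025, 0.0113, 0.0638]
2.020 [-0.0026, 0.0142, 0.0704]
2.068 [-0.0027, 0.0175, 0.0768]
2.116 [-0.0028, 0.021, 0.0831]
2.164 [-0.0028, 0.0248, 0.0892]
2.212 [-0.0029, 0.029, 0.0952]
2.260 [-0.003, 0.0334, 0.1009]
2.308 [-0.003, 0.038, 0.1064]
2.356 [-0.0031, 0.0429, 0.1116]
2.404 [-0.0032, 0.0481, 0.1167]
2.452 [-0.0033, 0.0535, 0.1214]
2.500 [-0.0033, 0.0591, 0.1259]
```

Emit:
apply_moves:
  rows:
    - {"fingers": 0, "dp": [0, 0, 0.0075], "turn": 0}
    - {"fingers": 0, "dp": [0, 0, 0.0145], "turn": 0}
    - {"fingers": 0, "dp": [0, 0.0005, 0.022], "turn": 0}
    - {"fingers": 0, "dp": [0, 0.0015, 0.029], "turn": 0}
    - {"fingers": 0, "dp": [0, 0.003, 0.036], "turn": 0}
    - {"fingers": 0, "dp": [0, 0.0045, 0.043], "turn": 0}
    - {"fingers": 0, "dp": [0, 0.0065, 0.05], "turn": 0}
    - {"fingers": 0, "dp": [0, 0.0085, 0.057], "turn": 0}
    - {"fingers": 0, "dp": [0, 0.0115, 0.064], "turn": 0}
    - {"fingers": 0, "dp": [0, 0.014, 0.0705], "turn": 0}
    - {"fingers": 0, "dp": [0, 0.0175, 0.077], "turn": 0}
    - {"fingers": 0, "dp": [0, 0.021, 0.083], "turn": 0}
    - {"fingers": 0, "dp": [0, 0.025, 0.089], "turn": 0}
    - {"fingers": 0, "dp": [0, 0.029, 0.095], "turn": 0}
    - {"fingers": 0, "dp": [0, 0.0335, 0.101], "turn": 0}
    - {"fingers": 0, "dp": [0, 0.038, 0.1065], "turn": 0}
    - {"fingers": 0, "dp": [0, 0.043, 0.1115], "turn": 0}
    - {"fingers": 0, "dp": [0, 0.048, 0.1165], "turn": 0}
    - {"fingers": 0, "dp": [0, 0.0535, 0.1215], "turn": 0}
    - {"fingers": 0, "dp": [0, 0.059, 0.126], "turn": 0}

```text
time: 13.72
tool_pos: [548.7, -14.3, 116.7]
eef_rot: [-0.692, 0.697, -0.13, 0.132]
ft_force: [-0.3, -0.3, 0.9]
finger_gap: 0.3
```

```bash
python3 -c "
from d import *
print(here())
b=get_image('side');t=get_image('top')
cv2.imwrite('pics/s5.png',cv2.resize(b[100:340,160:400],None,fx=3,fy=2.5,interpolation=cv2.INTER_CUBIC)) 
cv2.imwrite('pics/t5.png',cv2.resize(t[170:320,270:460],None,fx=4,fy=4,interpolation=cv2.INTER_CUBIC)) 
"; python3 arc2.py 2.5 3.1416 13 150 145
```

```text
{'t': 13.725, 'd': np.float64(-108.6), 'x': np.float64(3.3), 'z': np.float64(116.7), 'F': array([-0.31, -0.31,  0.88]), 'Fd': np.float64(0.4), 'gap': 0.3, 'yawx': np.float64(-21.34), 'tilt': array([ 0.004, -1.   , -0.006])}
{'t': 13.825, 'd': np.float64(-108.8), 'x': np.float64(3.0), 'z': np.float64(116.4), 'F': array([ 0.23, -0.93, -0.4 ]), 'Fd': np.float64(0.79), 'gap': -0.1, 'yawx': np.float64(-21.29), 'tilt': array([ 0.004, -1.   , -0.007])} (np.float64(-108.27383411588411), np.float64(116.97253703891387))
2.549 [-0.003, 0.0054, 0.0038]
2.599 [-0.0031, 0.0118, 0.0075]
2.648 [-0.0031, 0.0183, 0.0109]
2.697 [-0.0032, 0.025, 0.014]
2.747 [-0.0032, 0.0318, 0.0167]
2.796 [-0.0033, 0.0387, 0.0191]
2.845 [-0.0033, 0.0458, 0.0211]
2.895 [-0.0033, 0.0528, 0.0228]
2.944 [-0.0034, 0.06, 0.0241]
2.994 [-0.0034, 0.0671, 0.0251]
3.043 [-0.0035, 0.0743, 0.0257]
3.092 [-0.0035, 0.0815, 0.0259]
3.142 [-0.0035, 0.0887, 0.0258]
```

View pics/s5.png

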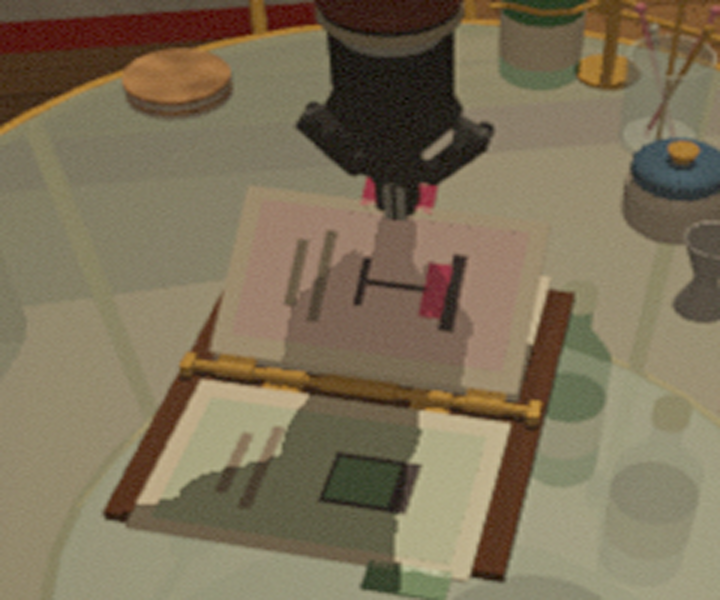

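View pics/t5.png

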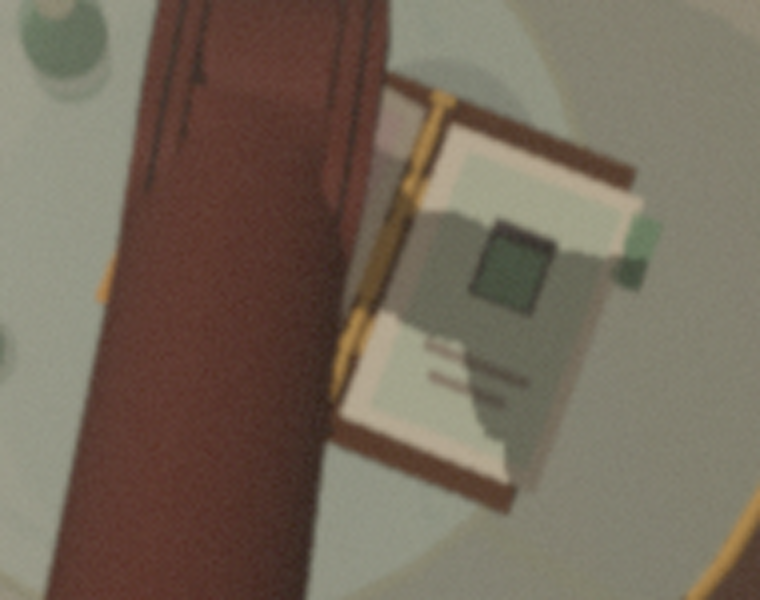

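Emit:
apply_moves:
  rows:
    - {"fingers": 0, "dp": [0, 0.0055, 0.004], "turn": 0}
    - {"fingers": 0, "dp": [0, 0.012, 0.0075], "turn": 0}
    - {"fingers": 0, "dp": [0, 0.0185, 0.011], "turn": 0}
    - {"fingers": 0, "dp": [0, 0.025, 0.014], "turn": 0}
    - {"fingers": 0, "dp": [0, 0.032, 0.0165], "turn": 0}
    - {"fingers": 0, "dp": [0, 0.0385, 0.019], "turn": 0}
    - {"fingers": 0, "dp": [0, 0.046, 0.021], "turn": 0}
    - {"fingers": 0, "dp": [0, 0.053, 0.023], "turn": 0}
    - {"fingers": 0, "dp": [0, 0.06, 0.024], "turn": 0}
    - {"fingers": 0, "dp": [0, 0.067, 0.025], "turn": 0}
    - {"fingers": 0, "dp": [0, 0.0745, 0.0255], "turn": 0}
    - {"fingers": 0, "dp": [0, 0.08, 0.0255], "turn": 0}
    - {"fingers": 0, "dp": [0, 0.084, 0.0255], "turn": 0}
    - {"fingers": 0, "dp": [0, 0.087, 0.0255], "turn": 0}
    - {"fingers": 0, "dp": [0, 0.089, 0.0255], "turn": 0}
    - {"fingers": 0, "dp": [0, 0.0895, 0.0255], "turn": 0}

```text
time: 15.82
tool_pos: [557.8, 9.0, 27.5]
eef_rot: [-0.692, 0.697, -0.13, 0.131]
ft_force: [-5.9, -0.4, 15.6]
finger_gap: -0.2
```

```bash
python3 -c "
from d import *
print(here())
b=get_image('side')
cv2.imwrite('pics/s6.png',cv2.resize(b[100:340,160:400],None,fx=3,fy=2.5,interpolation=cv2.INTER_CUBIC)) 
"
```

```text
{'t': 15.825, 'd': np.float64(-133.7), 'x': np.float64(3.6), 'z': np.float64(27.5), 'F': array([-5.86, -0.44, 15.61]), 'Fd': np.float64(2.49), 'gap': -0.2, 'yawx': np.float64(-21.31), 'tilt': array([ 0.003, -1.   , -0.006])}
```

View pics/s6.png

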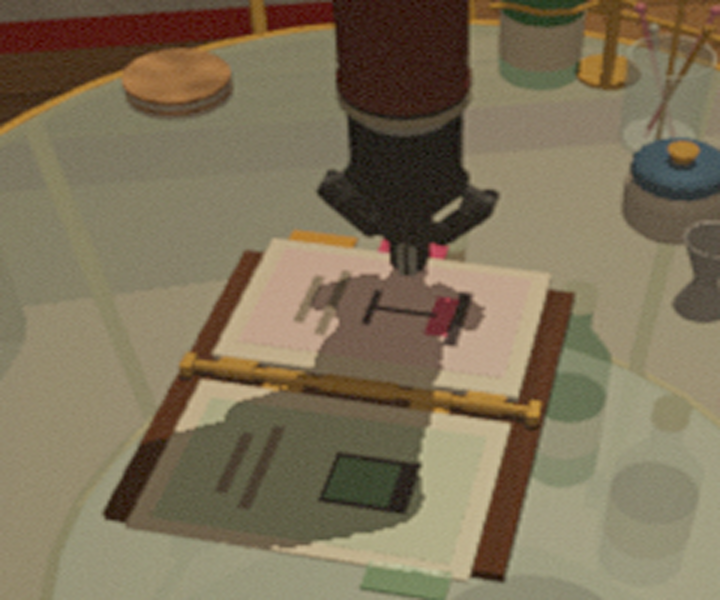

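The leaf is down, with 15.6 N at z = 27.5, which is the height expected when it lies flat. Now I'll lift straight off.

Emit:
apply_moves:
  rows:
    - {"fingers": 0, "dp": [0, 0, 0], "turn": 0}
    - {"fingers": 0, "dp": [0, -0.002, 0], "turn": 0}
    - {"fingers": 0, "dp": [0, -0.01, 0], "turn": 0}
    - {"fingers": 0, "dp": [0, -0.04, 0], "turn": 0}
    - {"fingers": 0, "dp": [0, -0.1, 0], "turn": 0}
    - {"fingers": 0, "dp": [0, -0.16, 0], "turn": 0}
    - {"fingers": 0, "dp": [0, -0.22, 0], "turn": 0}
    - {"fingers": 0, "dp": [0, -0.24, -0.05], "turn": 0}
    - {"fingers": 0, "dp": [0, -0.24, -0.11], "turn": 0}
    - {"fingers": 0, "dp": [0, -0.24, -0.17], "turn": 0}
    - {"fingers": 0, "dp": [0, -0.24, -0.23], "turn": 0}
    - {"fingers": 0, "dp": [0, -0.24, -0.28], "turn": 0}
    - {"fingers": 0, "dp": [0, -0.24, -0.3], "turn": 0}
    - {"fingers": 0, "dp": [0, -0.24, -0.3], "turn": 0}
    - {"fingers": 0, "dp": [0, -0.24, -0.3], "turn": 0}

```text
time: 17.75
tool_pos: [449.2, -267.7, 269.5]
eef_rot: [-0.693, 0.697, -0.13, 0.131]
ft_force: [0.2, 0.4, -0.8]
finger_gap: 0.2
```

```bash
cat > chk.py <<'E'
from d import *
print(here())
b=get_image('side');t=get_image('top')
cv2.imwrite('pics/s7.png',cv2.resize(b[100:340,160:400],None,fx=3,fy=2.5,interpolation=cv2.INTER_CUBIC)) 
cv2.imwrite('pics/t7.png',cv2.resize(t[50:320,150:480],None,fx=2.2,fy=2.2,interpolation=cv2.INTER_CUBIC)) 
for n in ('top','side'):
    r=pinpoint(n,'pink_tab'); r and print(n,r[0]['score'],r[0]['position'])
    print({th:proj(n,[*(C+U*168*np.cos(th)),26+168*np.sin(th)]).round(1).tolist() for th in (3.14159,3.07,3.0)})
E
python3 chk.py
```

```text
{'t': 17.75, 'd': np.float64(163.5), 'x': np.float64(0.3), 'z': np.float64(269.5), 'F': array([ 0.21,  0.36, -0.77]), 'Fd': np.float64(-0.41), 'gap': 0.2, 'yawx': np.float64(-21.24), 'tilt': array([ 0.003, -1.   , -0.006])}
top 0.95 [303.5, 212.8]
{3.14159: [307.0, 210.7], 3.07: [307.2, 210.2], 3.0: [307.6, 209.8]}
side 0.8 [297.8, 197.0]
{3.14159: [298.8, 197.6], 3.07: [298.6, 193.8], 3.0: [298.4, 190.4]}
```

View pics/s7.png

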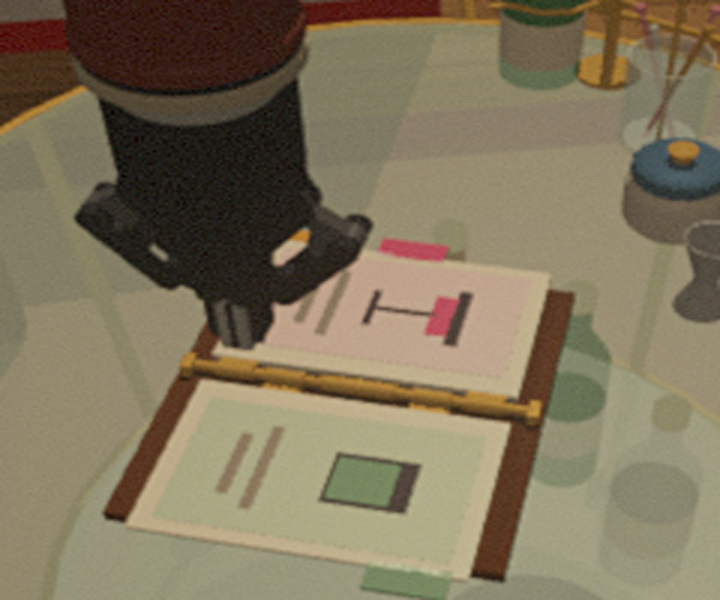

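View pics/t7.png

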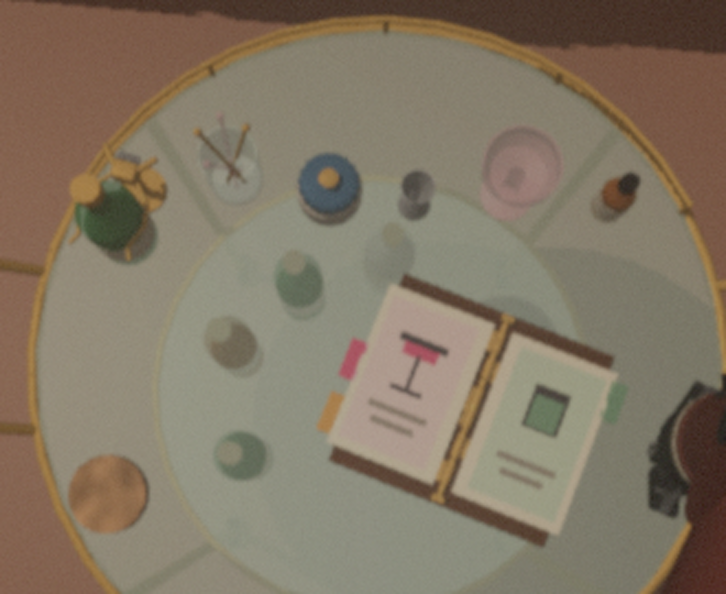

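The side view puts the pink tab at row 197.0. Flat predicts 197.6, and the 3.07 rad limit would be 193.8. The green leaf is flat on the right and everything around the menu stands as before.

```bash
python3 -c "
from plant import *
print(ticket.hand_in(), telemetry.state()['time'])"
```

```text
the job is handed in; nothing more can be done
the job is handed in; nothing more can be done
```

I turned the pink-tabbed leaf over the spine with shut fingertips and pressed it down flat on the left. The job is handed in at about 18 s of the 45 s, and the hand-in gave no verdict.

- **Method:** I pushed the outer edge of the pink tab with the sides of the fingertips and followed its arc up past upright. From there I pushed the leaf over with the fingertip and lifted straight off. The leaf was never between the pads.
- **Forces:** The highest readings, taken at the end of each move, were about 16 N pressing the leaf flat and 10 N while raising it. I did not record force between those readings.
- **Speed:** I did not measure the leaf's speed. The commanded arc was about 0.4 rad/s, against the 4 rad/s limit.
- **Pink leaf:** The fingertip reached 27.5 mm above the glass, the height expected for a flat leaf. The side camera then showed the tab at row 197.0, against 197.6 for fully flat and 193.8 for the 3.07 rad limit.
- **Camera disagreement:** The top camera's tab point was about 4 pixels off its prediction. That view hardly changes with leaf angle, so I relied on the side view.
- **Surroundings:** By eye, the last pictures show the green-tabbed leaf flat on the right and the things around the menu unmoved. The gripper is clear of everything.

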